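# Fit a hanger block on a hand-bent sign arm

## Task

Pick the aluminium hanger block off the bench, thread its square bore over the free end of the bent steel sign arm that is screwed to the blue jig, and work it round the bend and on to the square neck by feel: the arm was bent by hand, and on the way the block must not bear on it with more than 15 N. Push it level, with at most 25 N, until it is fully home against the collar at the wall plate and the brass spring catch has popped up behind it, and let go. Leave the small glue bottle, the tape roll and the LED strip as they are.

Things in the scene. Friction and masses are not known exactly. Their poses are not given: they have to be found in the camera images.
- bore_center (a point): Centre of the square through-bore of the hanger block: aluminium, 24 mm long (x, axis of the bore), 30 mm wide (y), 44 mm high (z), 60 to 110 g, standing upright on the bench. The bore is 14 x 14 mm, small chamfers; its centre is 28 mm above the underside, midway in length and width. Both ends are alike: either may lead.
- sign_arm: Fixed blue steel angle jig, 104 mm wide, 106 mm high, carrying the sign arm by its dark wall plate. Origin on the bench below the outer face of the wall plate; x points away from the plate along the arm's neck, z up; the jig reaches 110 mm behind (-x). The arm's whole bar is level, its axis 85 mm above the bench; plate top 23 mm above the axis.
- seat (a point): Place of the bore centre when the block is home, on the neck axis, 24 mm out from the wall plate face; axes as the jig's. A 26 mm collar ends 12 mm before it (-x): the stop. The 12.5 x 12.5 mm square neck (0.75 mm play a side) runs from the collar to +32 mm and tapers to the 11 mm round bar by +43 mm.
- bar_start (a point): Point on the neck axis 38 mm out (+x) from the seat, where the round bar leaves the neck; axes as the jig's. The bar runs straight 22 to 46 mm, then bends level towards -y, about 65 (50 to 80) degrees at a radius of about 55 mm, into a straight free leg. Hand-bent, each differs: askew sideways here by up to 8 degrees either way, the bend uneven, its start unknown until felt or seen. Rigid.
- free_end (a point): End of the free leg of the sign arm (rounded end of the 11 mm round bar, on its axis). x points outward along the free leg, z up. The leg is straight from 0 to somewhere between -68 and -92 mm along this x, then the bend begins.
- catch (a joint): Brass spring leaf in the top face of the neck, hinged 27 mm out from the seat along its x and rising towards the wall plate; 0 = popped up (its tip 3.5 mm above the neck, 13.6 mm out from the seat), about 0.25 to 0.33 rad = pressed down flat. The block presses it down as it slides over it from outside (it pushes up with 2 to 4 N) and it springs up behind the block when this is home.
- cyano_bottle: Small white glue bottle with a tall blue cap, 27 mm diameter, 69 mm high, standing; origin at the centre of its foot, z up. Bystander.
- tape_roll: Roll of beige tape, 96 mm diameter, 24 mm high, lying flat; origin at the centre of its underside. Bystander.
- led_module_c: White LED strip with three yellow LEDs, 16 x 103 x 12 mm, lying on the bench near the arm; origin at the centre of the underside, length along y. Bystander.

How it is judged:
On the way, in this order (a step that is already met when the one before it is completed fails the run):
1. the block is threaded on the free leg (x of bore_center in the frame of free_end between -0.07 and -0.015 m and y of bore_center in the frame of free_end between -0.005 and 0.005 m and z of bore_center in the frame of free_end between -0.005 and 0.005 m).
2. the block is round the bend, on the straight bar before the neck or beyond (x of bore_center in the frame of seat between -0.005 and 0.058 m and y of bore_center in the frame of seat between -0.006 and 0.006 m and z of bore_center in the frame of seat between -0.006 and 0.006 m).
At the end, for the whole second after the job is handed in: The block sits level on the square neck, home against the collar (bore centre within 3 mm of the seat), the spring catch is up behind it (joint under 0.06 rad), and it is released and at rest (x of bore_center in the frame of seat between -0.003 and 0.003 m and y of bore_center in the frame of seat between -0.003 and 0.003 m and z of bore_center in the frame of seat between -0.003 and 0.003 m and angle between the x axis of bore_center and the x axis of seat, either way round below 0.1 rad and angle between bore_center's own z axis and vertical below 0.15 rad and value of joint catch below 0.06 rad and linear speed of hanger_block below 0.02 m/s); the robot touches nothing.
It fails at once if on its way (not yet home) the block bears on the arm with more than 15 N (contact force between hanger_block and sign_arm above 15 N and x of bore_center in the frame of seat above 0.008 m).
It fails at once if the block is pressed on the arm with more than 25 N (contact force between hanger_block and sign_arm above 25 N).
It fails at once if a bystander (small glue bottle, tape roll, LED strip) is shifted by more than 20 mm (distance of any of cyano_bottle, tape_roll, led_module_c from where it was at the start of the episode above 0.02 m).
It fails at once if the small glue bottle is tipped over (angle between cyano_bottle's own z axis and vertical above 0.4 rad).
It also fails if it takes over 72 s, if anything falls off the work surface, if the arm or the gripper's body presses on something with over 40 N, if the wrist force passes 120 N, or if a joint passes its speed limit or range.

## Robot

A 7-joint arm with a two-finger parallel gripper is mounted at the origin on a cart in front of the work surface, level with it; the furniture and walls round the work are solid. World frame = base frame: x ahead of the robot, y to its left, z up, the work surface at z = 0. Lengths are in m, angles in rad, forces in N, time in s.
With the tool pointing down it reaches from about 0.4 to 0.925 m from the base axis. Payload 5.6 kg.
Tool frame: the origin (TCP) lies on the centre line of the jaws, within the pads' length; the fingertips stand 25 mm ahead of it and the grasp point (between the pads) lies 6 mm ahead of it (ctrl.nose_length is the distance from the TCP to the fingertips, in m); z points along the fingers, y is the direction in which the jaws open and shut (so a half turn about z gives the same grasp; the last joint's range is limited). The gripper opens to 85 mm and grips with 20 to 120 N. Pads are 22 mm wide; open, the fingers measure 114 mm over their backs; the gripper's body (76 mm by 85 mm) begins 54 mm behind the grasp point. The pads swing forward as they close: fully open they stand 13 mm farther back than shut.
Start: joints at [1.142, 0.468, -0.012, 1.603, 0.006, 1.071, -0.056], TCP at [0.245, -0.602, 0.256] pointing down, gripper open.
Joint ranges: [-2.53, 2.53], [-0.31, 2.02], [-1.57, 1.55], [0.28, 2.44], [-1.29, 4.43], [0.15, 1.84], [-2.92, 2.92]. Speed limits (rad/s): [2.57, 2.57, 3.14, 3.14, 3.14, 3.14, 3.14].

## Interface

Orientations are given as a 3x3 rotation matrix whose columns are the frame's x, y, z axes.
In Python, from cell import status, read_camera, get_calibration, order, ctrl gives the robot as it stands. The module is installed in compiled form; this text tells all that it offers.
- The arm moves only by the tool drive_tool, never from a script. Its arguments are lists of equal length, an entry for each row: "grip": the opening in per cent of the stroke, from 0 (shut) to 100 (fully open); "travel": the shift along the tool's x, y, z in m, a list of three; "twist": the turn about the tool's z in degrees. A call has exactly 10 rows; each row is the pose to reach, as a shift and turn from the pose measured when the call began, along the tool's axes at that moment; what a row does not reach only later rows make up. A row lasts 1/10 s, in which the tool goes at most 50 mm and 8.59 degrees, less where a joint would pass 70% of its speed; a pose out of reach is approached as far as the arm can. A call with a gripper value outside its range is refused whole. The fingers move at their own pace and stop on an object; "grip_force" is the grip in N (left out, the last holds). Time passes only in rows, so rows that repeat a pose let the fingers close, or fill a call up. It gives the time, the measured TCP pose, the force and the opening at its end, in the units of the state.
- status.state(): the state, without advancing time (a new reading comes with each control period).
- read_camera(name): name is "scene" or "top"; returns the picture (400x640x3 uint8, red, green, blue); there is no depth.
- get_calibration(name): a dict with "K" (3x3 intrinsics, pixels), "R" (3x3) and "t" (3): a world point X has camera coordinates R X + t. Camera axes: x right, y down, z forward; pixel columns grow to the right and rows downward; lengths in m; the calibration is good to about 2 mm. A picture is of the moment at which its call begins. get_calibration takes no time and is no camera call.
- order.finish_job(): hands the job in, once; it reports no verdict.
The state is a dict: "clock": time; "joint_pos": joint angles; "joint_vel": joint speeds; "effort": joint torques, N m; "eef_pos": TCP position; "eef_rot": TCP orientation; "ft_force": force on the tool from outside, world axes, zero at the start; "ft_torque": the same for the moment, N m; "width": finger opening in m.
Only numpy, scipy, OpenCV 4.12 (cv2) and the standard library are available. Lean on these libraries where they do the work, as an engineer would, in place of code of your own. Each camera call takes 0.05 s, during which the arm holds its last target. There are 200 camera calls.

## Working session

There is one attempt and no reset: what is moved stays moved. The work goes in short steps, Python scripts to look and compute and a tool call to move; the robot and the scene stay as the last step left them, time stands still between calls to the robot, and variables do not carry over. Pictures are saved under pics/ and viewed, about 8 in all and at most 12, crops included, and the job is handed in when it is done.

Besides the shell and the picture viewer there is one more tool, called after "Request:" as name([rows], argument=value, ...), one row to a line, values as JSON. drive_tool: Moves the arm, as the interface text tells. Its arguments: {"type":"object","properties":{"grip":{"type":"array"},"travel":{"type":"array"},"twist":{"type":"array"},"grip_force":{"type":"number"}},"required":["grip","travel","twist"]}

```bash
mkdir -p pics; cat > h.py <<'E'
import numpy as np, cv2
from cell import status, read_camera, get_calibration, order, ctrl
def snap(n,f,crop=None,s=1):
    im=read_camera(n); cv2.imwrite('pics/full_'+f,im[:,:,::-1])
    if crop: a,b,c,d=crop; im=im[b:d,a:c]
    if s!=1: im=cv2.resize(im,None,fx=s,fy=s,interpolation=cv2.INTER_CUBIC)
    cv2.imwrite('pics/'+f,im[:,:,::-1])
def px2w(n,u,v,z):
    c=get_calibration(n);K,R,t=map(np.array,(c['K'],c['R'],c['t']))
    d=R.T@np.linalg.inv(K)@np.array([u,v,1.]);o=-R.T@t
    return o+d*(z-o[2])/d[2]
def w2px(n,X):
    c=get_calibration(n);K,R,t=map(np.array,(c['K'],c['R'],c['t']))
    p=K@(R@np.array(X,float)+t);return p[:2]/p[2]
E
python3 - <<'E'
from h import *
np.set_printoptions(precision=4,suppress=True)
snap('top','t1.png');snap('scene','s1.png')
s=status.state();print(s)
for n in('top','scene'):
    c=get_calibration(n);print(n,np.array(c['K']),-np.array(c['R']).T@np.array(c['t']),np.array(c['R']))
print(ctrl.nose_length)
E
```

```text
{'clock': 0.1, 'joint_pos': array([ 1.142 ,  0.4684, -0.0116,  1.6035,  0.0059,  1.0714, -0.0563]), 'joint_vel': array([ 0.0007, -0.002 , -0.0001, -0.0021,  0.0014,  0.0007,  0.0008]), 'effort': array([  0.0004, -53.3524,   0.0215, -25.197 ,   0.0115,   0.0043,
        -0.    ]), 'eef_pos': array([ 0.2444, -0.6018,  0.2554]), 'eef_rot': array([[ 0.9265,  0.3762, -0.0007],
       [ 0.3762, -0.9265,  0.0015],
       [-0.0001, -0.0016, -1.    ]]), 'ft_force': array([ 0.0824, -0.9086,  0.3432]), 'ft_torque': array([0.0171, 0.0115, 0.0299]), 'width': 0.0855767627007871}
top [[475.3293   0.     320.8934]
 [  0.     475.3293 202.0223]
 [  0.       0.       1.    ]] [ 0.4488 -0.0564  0.9441] [[-0.0238 -0.9997 -0.0114]
 [-0.9937  0.0249 -0.1097]
 [ 0.1099  0.0087 -0.9939]]
scene [[460.1462   0.     321.5757]
 [  0.     460.1462 196.2068]
 [  0.       0.       1.    ]] [ 0.0232 -0.4154  0.6614] [[ 0.5796 -0.8148 -0.0101]
 [-0.5641 -0.3923 -0.7266]
 [ 0.588   0.4269 -0.687 ]]
0.025
```

View pics/t1.png

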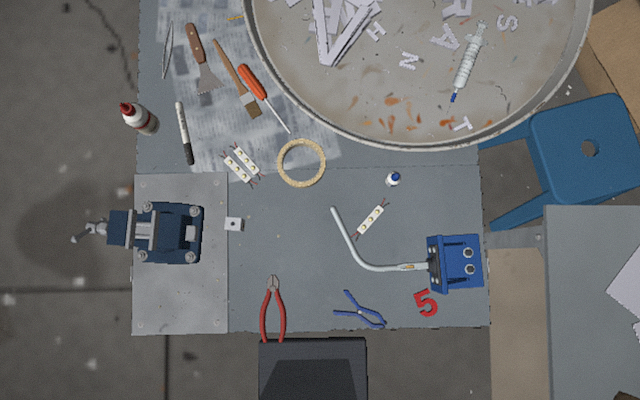

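View pics/s1.png

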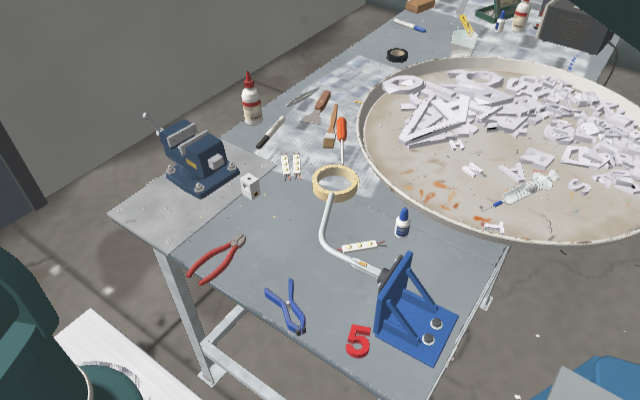

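```bash
python3 - <<'E'
import cv2
a=cv2.imread('pics/full_t1.png')[165:300,215:490];cv2.imwrite('pics/t1c.png',cv2.resize(a,None,fx=2.9,fy=2.9,interpolation=cv2.INTER_CUBIC))
a=cv2.imread('pics/full_s1.png')[160:300,220:420];cv2.imwrite('pics/s1c.png',cv2.resize(a,None,fx=4,fy=4,interpolation=cv2.INTER_CUBIC))
E
```

```text
(no output)
```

View pics/t1c.png

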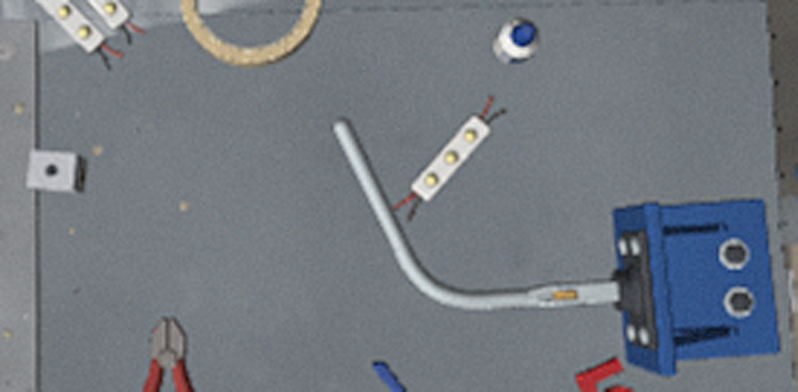

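View pics/s1c.png

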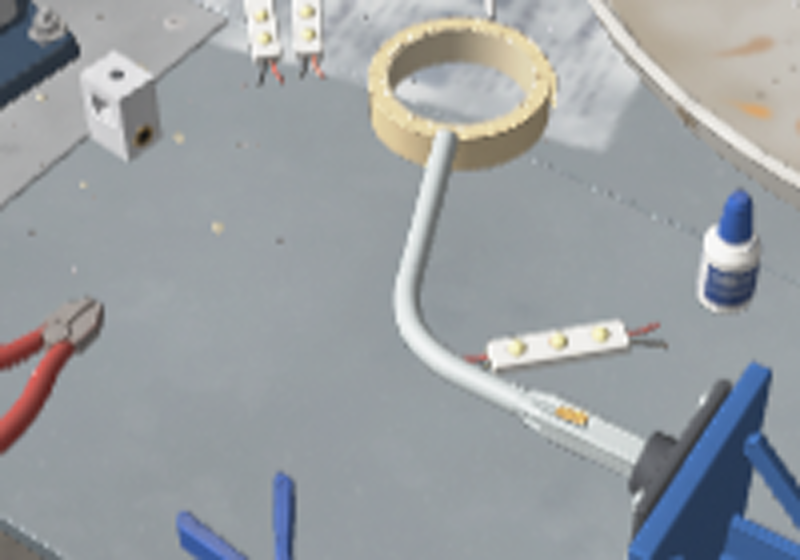

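```bash
python3 - <<'E'
import cv2,numpy as np
a=cv2.imread('pics/full_s1.png')[168:206,234:266];a=cv2.resize(a,None,fx=12,fy=12,interpolation=cv2.INTER_CUBIC)
b=cv2.imread('pics/full_t1.png')[206:244,218:250];b=cv2.resize(b,None,fx=12,fy=12,interpolation=cv2.INTER_CUBIC)
cv2.imwrite('pics/blk.png',np.hstack([a,b]))
E
```

```text
(no output)
```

View pics/blk.png

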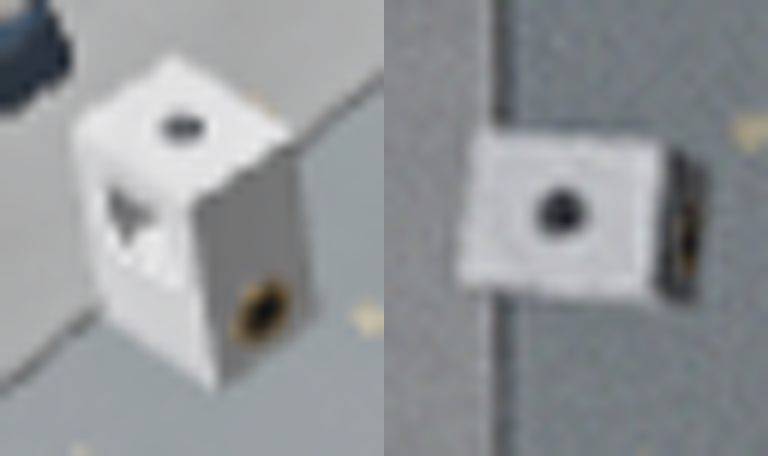

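```bash
cat >> h.py <<'E'
def cen(g,axis,i,c,w=6):
    # weighted centroid across the bar at row/col i around c
    lo=int(round(c))-w; p=(g[i,lo:lo+2*w+1] if axis=='r' else g[lo:lo+2*w+1,i]).astype(float)
    b=np.minimum(p[:2].mean(),p[-2:].mean())+25; q=np.clip(p-b,0,60)
    return lo+(q*np.arange(len(p))).sum()/max(q.sum(),1e-6)
E
python3 - <<'E'
from h import *
np.set_printoptions(precision=4,suppress=True,linewidth=150)
g=cv2.cvtColor(cv2.imread('pics/full_t1.png'),cv2.COLOR_BGR2GRAY)
P=[]
for r in range(206,256,3):
    c0=np.interp(r,[207,227,246,257],[332,342.5,351,357]);c=cen(g,'r',r,c0);P.append((c,r))
Q=[]
for c in range(362,430,3):
    r0=np.interp(c,[357,366,376,391,403,428],[257,265,268.5,267.8,266.7,265.4]);Q.append((c,cen(g,'c',c,r0)))
for p in P+Q: print(np.round(p,1),px2w('top',*p,0.085)[:2])
L=np.array([px2w('top',*p,0.085)[:2] for p in P[1:13]]);d=np.linalg.svd(L-L.mean(0))[2][0];print('leg',L.mean(0),d,np.degrees(np.arctan2(d[1],d[0])))
print(g[200:212,326:340])
L=np.array([px2w('top',*p,0.085)[:2] for p in Q if p[0]>395]);d=np.linalg.svd(L-L.mean(0))[2][0];print('neck',L.mean(0),d)
print('block',[px2w('top',*p,.044)[:2] for p in [(226,216.8),(241.4,217.7),(240.2,231),(224.2,229.8)]])
# jig plate/collar; scene checks
print('plate top corners',[px2w('top',215+u/2.9,165+v/2.9,.108)[:2] for u,v in [(614,235),(628,340)]])
print('scene free end', px2w('scene',220+447/4,160+138/4,.085))
E
```

```text
[326. 206.] [ 0.5363 -0.058 ]
[331.8 209. ] [ 0.5305 -0.0683]
[333.2 212. ] [ 0.525  -0.0707]
[334.7 215. ] [ 0.5195 -0.0734]
[336.1 218. ] [ 0.514  -0.0757]
[337.6 221. ] [ 0.5085 -0.0782]
[339.1 224. ] [ 0.503  -0.0809]
[340.6 227. ] [ 0.4975 -0.0834]
[342.1 230. ] [ 0.492  -0.0859]
[343.5 233. ] [ 0.4865 -0.0884]
[345.1 236. ] [ 0.4811 -0.091 ]
[346.5 239. ] [ 0.4756 -0.0934]
[348. 242.] [ 0.4702 -0.0959]
[349.5 245. ] [ 0.4647 -0.0985]
[350.9 248. ] [ 0.4593 -0.1009]
[352.5 251. ] [ 0.4538 -0.1035]
[353.8 254. ] [ 0.4484 -0.1057]
[362.  263.9] [ 0.4305 -0.1198]
[365.  265.9] [ 0.4268 -0.1251]
[368.  267.3] [ 0.4242 -0.1304]
[371.  268.3] [ 0.4224 -0.1357]
[374.  268.7] [ 0.4215 -0.141 ]
[377.  269.3] [ 0.4203 -0.1463]
[380.  269.3] [ 0.4202 -0.1517]
[383.  269.3] [ 0.42  -0.157]
[386.  268.6] [ 0.4211 -0.1624]
[389.  268.4] [ 0.4214 -0.1678]
[392.  268.3] [ 0.4215 -0.1732]
[395.  268.1] [ 0.4216 -0.1785]
[398.  267.5] [ 0.4225 -0.1839]
[401.  267.7] [ 0.422  -0.1892]
[404. 267.] [ 0.4232 -0.1947]
[407.  266.7] [ 0.4236 -0.2   ]
[410.  267.4] [ 0.4222 -0.2053]
[413.  266.5] [ 0.42
[... 502 characters left out ...]
117 119 120 113 116 118]
 [113 117 113 114 117 105 100  94 106 116 118 119 118 114]
 [118 116 115 117 114 112 103  92  83  92 112 121 116 117]
 [118 119 112 115 135 154 157 138  97  77 106 114 117 121]
 [111 119 116 100 160 198 196 169 124  83  92 114 120 118]
 [118 115 115  98 172 217 213 192 152 104  84 108 122 118]
 [117 117 116 109 152 195 218 204 169 121  91  88 114 116]
 [120 125 118 115 114 178 215 211 187 148  99  80 109 121]]
neck [ 0.4237 -0.2107] [-0.0502  0.9987]
block [array([0.5246, 0.1327]), array([0.5221, 0.1034]), array([0.4969, 0.1058]), array([0.4999, 0.1362])]
plate top corners [array([ 0.4592, -0.2321]), array([ 0.3966, -0.2375])]
scene free end [ 0.5309 -0.07    0.085 ]
```

Request:
drive_tool([
  [0.0335,-0.0367,0],
  [0.067,-0.0734,0],
  [0.1005,-0.11,0],
  [0.134,-0.147,0],
  [0.1675,-0.1835,0],
  [0.201,-0.22,0],
  [0.2345,-0.257,0],
  [0.268,-0.2936,0],
  [0.3015,-0.33,0],
  [0.335,-0.367,0],
], grip=[70,70,70,70,70,70,70,70,70,70], twist=[3,6,9,12,15,18,21,24,27,27.4], grip_force=30)

```text
clock: 1.1
eef_pos: [0.4168, -0.1338, 0.256]
eef_rot: [[0.996, -0.094, -0.001], [-0.094, -0.996, 0.001], [-0.001, -0.001, -1.0]]
ft_force: [0.8, -0.5, 0.3]
width: 0.0599
```

```bash
cat >> h.py <<'E'
def go(p,yaw):
    s=status.state();R=s['eef_rot'];d=R.T@(np.array(p)-s['eef_pos']);y=np.degrees(np.arctan2(R[1,0],R[0,0]))
    print('t %.1f'%s['clock'],'pos',s['eef_pos'].round(4),'yaw %.2f'%y,'F',s['ft_force'].round(1),'T',s['ft_torque'].round(2),'w %.4f'%s['width'])
    print('travel',d.round(4),'twist %.2f'%(y-yaw))
def edge(g,axis,i,c,w=9,th=14):
    lo=int(round(c))-w; p=(g[i,lo:lo+2*w+1] if axis=='r' else g[lo:lo+2*w+1,i]).astype(float)
    p=np.abs(p-np.median(np.r_[p[:4],p[-4:]])); k=np.where(p>th)[0]
    k=k[np.abs(k-w)<=5]; return lo+(k[0]+k[-1])/2, k[-1]-k[0]+1
E
python3 - <<'E'
from h import *
np.set_printoptions(precision=4,suppress=True,linewidth=150)
go([.511,.1195,.15],-5.3)
g=cv2.GaussianBlur(cv2.cvtColor(cv2.imread('pics/full_t1.png'),cv2.COLOR_BGR2GRAY),(3,3),.6)
A=[]
for r in range(208,257,2):
    c0=np.interp(r,[207,227,246,257],[332.5,343,351.5,357.5]);c,w=edge(g,'r',r,c0);A.append([c,r,w])
for c in range(362,429,2):
    r0=np.interp(c,[357,366,376,391,403,428],[257,265,268.5,267.8,266.7,265.4]);r,w=edge(g,'c',c,r0);A.append([c,r,w])
for p in A: print(np.round(p,1),px2w('top',p[0],p[1],0.085)[:2])
print(g[258:280,380],g[258:280,400],g[258:280,420])
L=np.array([px2w('top',*p[:2],0.085)[:2] for p in A[1:18]]);d=np.linalg.svd(L-L.mean(0))[2][0];print('leg',L.mean(0),d,np.degrees(np.arctan2(d[1],d[0])))
E
```

```text
t 1.1 pos [ 0.4168 -0.1338  0.256 ] yaw -5.39 F [ 0.8 -0.5  0.3] T [ 0.08 -0.06 -0.01] w 0.0599
travel [ 0.0701 -0.261   0.1063] twist -0.09
[333. 208.   7.] [ 0.5323 -0.0706]
[333.5 210.    8. ] [ 0.5286 -0.0714]
[334.5 212.    8. ] [ 0.525  -0.0731]
[335.5 214.    8. ] [ 0.5213 -0.0748]
[336.5 216.    8. ] [ 0.5176 -0.0765]
[337.5 218.    8. ] [ 0.5139 -0.0783]
[338.5 220.    8. ] [ 0.5102 -0.08  ]
[339. 222.   7.] [ 0.5066 -0.0808]
[340.5 224.    8. ] [ 0.5029 -0.0834]
[341.5 226.    8. ] [ 0.4993 -0.0851]
[342.5 228.    8. ] [ 0.4956 -0.0868]
[343. 230.   7.] [ 0.492  -0.0876]
[344.5 232.    8. ] [ 0.4883 -0.0902]
[345. 234.   7.] [ 0.4847 -0.091 ]
[347.5 236.   10. ] [ 0.481  -0.0954]
[347. 238.   7.] [ 0.4774 -0.0944]
[348. 240.   7.] [ 0.4737 -0.0961]
[349.5 242.    8. ] [ 0.4701 -0.0987]
[350. 244.   7.] [ 0.4665 -0.0994]
[351. 246.   7.] [ 0.4629 -0.1011]
[352. 248.   7.] [ 0.4592 -0.1028]
[353.5 250.    8. ] [ 0.4556 -0.1054]
[354.5 252.    8. ] [ 0.452  -0.1071]
[355.5 254.    8. ] [ 0.4484 -0.1088]
[356.5 256.    8. ] [ 0.4448 -0.1104]
[362. 262.   9.] [ 0.4338 -0.1199]
[
[... 810 characters left out ...]
.423  -0.2018]
[410. 267.   7.] [ 0.423  -0.2054]
[412. 266.   7.] [ 0.4246 -0.209 ]
[414. 266.   7.] [ 0.4246 -0.2126]
[416. 266.   7.] [ 0.4245 -0.2161]
[418. 266.   7.] [ 0.4244 -0.2197]
[420. 265.   9.] [ 0.4261 -0.2234]
[422. 266.   7.] [ 0.4242 -0.2268]
[424.  264.5   8. ] [ 0.4268 -0.2305]
[426.  265.5  10. ] [ 0.4249 -0.234 ]
[428. 265.  11.] [ 0.4257 -0.2376]
[118 121 122 119 122 121 110  91 101 140 171 184 181 154 124 119 121 120 120 118 117 119] [122 122 122 124 122 106 129 168 171 165 172 176 152 122 117 119 120 123 122 121 121 121] [125 126 123 108 122 160 180 183 180 179 177 154 124 120 122 121 122 123 122 121 122 122]
leg [ 0.4993 -0.0849] [-0.9079 -0.4191] -155.21922746628255
```

Request:
drive_tool([
  [0.0117,-0.0435,0.01],
  [0.0234,-0.087,0.03],
  [0.035,-0.1305,0.05],
  [0.0467,-0.174,0.07],
  [0.0584,-0.2175,0.09],
  [0.0701,-0.261,0.1],
  [0.0701,-0.261,0.11],
  [0.0701,-0.261,0.145],
  [0.0701,-0.261,0.18],
  [0.0701,-0.261,0.2],
], grip=[70,70,70,70,70,70,70,70,70,70], twist=[0,0,0,0,0,0,0,0,0,0])

```text
clock: 2.1
eef_pos: [0.5094, 0.1188, 0.0537]
eef_rot: [[0.996, -0.094, -0.004], [-0.094, -0.996, 0.0], [-0.004, 0.0, -1.0]]
ft_force: [-0.7, 0.8, 0.3]
width: 0.0595
```

Request:
drive_tool([
  [0,0,0.01],
  [0,0,0.018],
  [0,0,0.018],
  [0,0,0.018],
  [0,0,0.018],
  [0,0,0.018],
  [0,0,0.018],
  [0,0,0.018],
  [0,0,0.018],
  [0,0,0.018],
], grip=[70,70,0,0,0,0,0,0,0,0], twist=[0,0,0,0,0,0,0,0,0,0], grip_force=30)

```text
clock: 3.1
eef_pos: [0.51, 0.1189, 0.0366]
eef_rot: [[0.996, -0.094, -0.003], [-0.094, -0.996, 0.0], [-0.003, 0.0, -1.0]]
ft_force: [-1.6, -0.3, 5.9]
width: 0.0295
```

```bash
python3 - <<'E'
from h import *
go([.511,.1195,.15],-5.3)
snap('scene','s2.png',(200,120,300,220),5)
E
```

```text
t 3.1 pos [0.51   0.1189 0.0366] yaw -5.40 F [-1.6 -0.3  5.9] T [-0.07  0.16  0.04] w 0.0295
travel [ 0.0007 -0.0007 -0.1134] twist -0.10
```

Request:
drive_tool([
  [0,0,-0.02],
  [0,0,-0.04],
  [0.015,0.03,-0.06],
  [0.03,0.07,-0.06],
  [0.045,0.11,-0.06],
  [0.06,0.145,-0.06],
  [0.0715,0.1675,-0.058],
  [0.0722,0.1675,-0.057],
  [0.0722,0.1675,-0.057],
  [0.0722,0.1675,-0.057],
], grip=[0,0,0,0,0,0,0,0,0,0], twist=[0,0,-5,-10,-15,-20,-25,-30.2,-30.2,-30.2])

```text
clock: 4.15
eef_pos: [0.5659, -0.0541, 0.0933]
eef_rot: [[0.908, 0.418, -0.003], [0.418, -0.908, 0.001], [-0.002, -0.002, -1.0]]
ft_force: [0.1, -0.1, -1.0]
width: 0.0295
```

```bash
python3 - <<'E'
from h import *
go([.5663,-.054,.0936],24.8)
snap('top','t3.png'); snap('scene','s3.png')
a=cv2.imread('pics/full_t3.png')[180:260,290:370];b=cv2.imread('pics/full_s3.png')[140:240,300:400]
cv2.imwrite('pics/c3.png',np.hstack([cv2.resize(a,(400,400),interpolation=2),cv2.resize(b,(400,400),interpolation=2)]))
E
```

```text
t 4.2 pos [ 0.5659 -0.0541  0.0933] yaw 24.72 F [ 0.1 -0.1 -1. ] T [ 0.03 -0.02 -0.05] w 0.0295
travel [ 0.0004  0.0001 -0.0003] twist -0.08
```

View pics/c3.png

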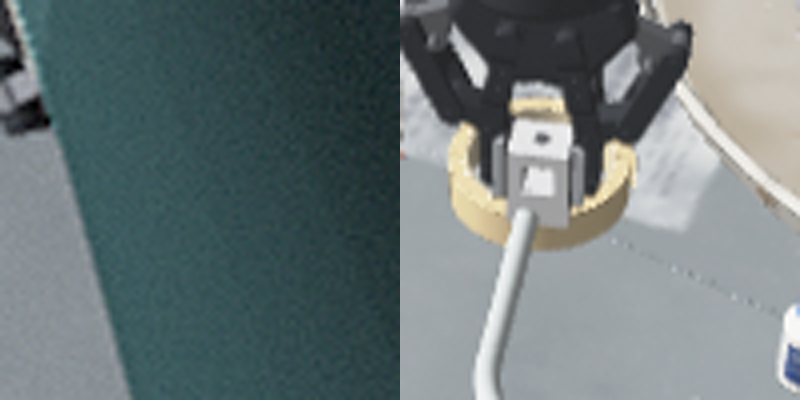

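```bash
python3 - <<'E'
from h import *
from math import *
im=cv2.imread('pics/full_s3.png');o=(318,160);S=11
a=cv2.resize(im[160:212,318:378],None,fx=S,fy=S,interpolation=2)
def dot(X,c):
    p=w2px('scene',X);q=((p+.5-np.array(o))*S).astype(int);cv2.circle(a,tuple(int(v) for v in q),2,c,-1);return p
y=radians(24.72);ux=np.array([cos(y),sin(y),0]);uy=np.array([-sin(y),cos(y),0]);C=np.array([.5659,-.0541,.0933-.0086])
for sy in(-1,1):
  for z in(-.028,.016):print(dot(C-.012*ux+.015*sy*uy+[0,0,z],(0,0,255)))
  for z in(-.007,.007):dot(C-.012*ux+.007*sy*uy+[0,0,z],(0,255,255))
  for z in(.016,):dot(C+.012*ux+.015*sy*uy+[0,0,z],(0,0,255))
d=np.array([.908,.419,0])
for s in range(0,60,6):
    for k in(-.0055,0,.0055): dot(np.array([.5345,-.0687,.085])-d*s*.001+k*np.array([-.419,.908,0]),(255,0,0) if k==0 else (0,200,0))
cv2.imwrite('pics/c3b.png',a)
E
```

```text
[341.89635986 196.94311175]
[342.37961828 179.61938239]
[326.42652207 195.05519532]
[326.358576  177.7509926]
```

View pics/c3b.png

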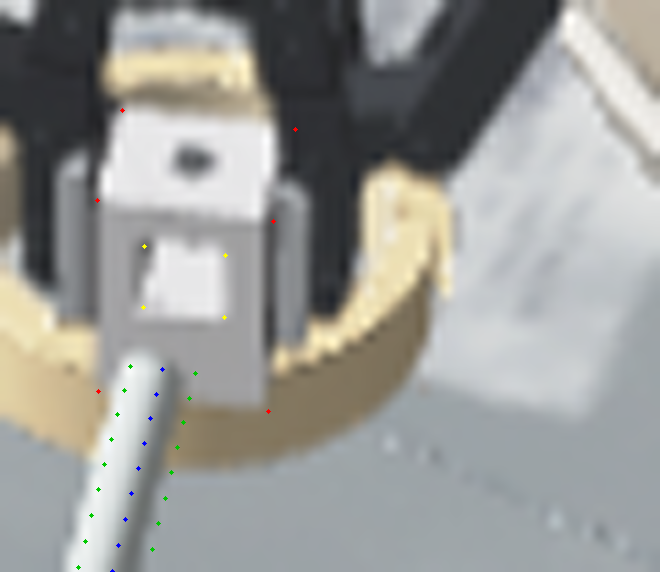

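```bash
python3 - <<'E'
from h import *
np.set_printoptions(precision=4,suppress=True,linewidth=160)
g=cv2.cvtColor(cv2.imread('pics/full_s1.png'),cv2.COLOR_BGR2GRAY).astype(float)
U=8;G=cv2.resize(g,None,fx=U,fy=U,interpolation=cv2.INTER_CUBIC)
def ed(p0,n,w=8):
    t=np.arange(-w,w,.1);X=(p0[0]+n[0]*t).astype(np.float32)[None];Y=(p0[1]+n[1]*t).astype(np.float32)[None]
    p=cv2.remap(g,X,Y,cv2.INTER_CUBIC)[0];p=cv2.GaussianBlur(p[None],(0,0),4)[0]
    b=np.median(np.r_[p[:15],p[-15:]]);k=np.where((np.abs(p-b)>10)&(np.abs(t)<5.5))[0]
    return t[k[0]],t[k[-1]]
# guide polyline in scene px from eyeballed crop
W=np.array([(447,138),(435,175),(420,225),(407,270),(405,300),(415,330),(435,352),(470,375),(510,395),(540,408),(590,430),(635,450)],float)/4+[220,160]-.4
s=np.r_[0,np.cumsum(np.linalg.norm(np.diff(W,axis=0),axis=1))]
from scipy.interpolate import CubicSpline
cs=CubicSpline(s,W);out=[]
for q in np.arange(2,s[-1],3.):
    p=cs(q);d=cs(q,1);n=np.array([-d[1],d[0]])/np.hypot(*d)
    for _ in range(2):
        try:a,b=ed(p,n)
        except IndexError:break
        p=p+n*(a+b)/2
    X=px2w('scene',*p,.085);out.append(X[:2]);print('%.0f'%q,p.round(1),'w%.1f'%(b-a),X[:2],(px2w('top',0,0,0)*0)[:0])
np.save('sc.npy',out)
L=np.array(out[3:13]);d=-np.linalg.svd(L-L.mean(0))[2][0];print('leg',L.mean(0),d,np.degrees(np.arctan2(d[1],d[0])))
E
```

```text
2 [330.6 196. ] w10.9 [ 0.5265 -0.0704] []
5 [329.6 198.8] w10.9 [ 0.5193 -0.0733] []
8 [328.9 201.7] w8.3 [ 0.5124 -0.0766] []
11 [328.5 204.7] w7.1 [ 0.5056 -0.0802] []
14 [327.6 207.6] w7.2 [ 0.4987 -0.0832] []
17 [326.9 210.5] w7.7 [ 0.492  -0.0862] []
20 [326.1 213.4] w7.2 [ 0.4853 -0.0893] []
23 [325.4 216.4] w6.9 [ 0.4788 -0.0924] []
26 [324.7 219.3] w7.5 [ 0.4723 -0.0954] []
29 [323.8 222.1] w7.4 [ 0.4659 -0.0981] []
32 [323.2 225. ] w7.7 [ 0.4597 -0.1011] []
35 [322.4 227.8] w7.3 [ 0.4536 -0.1038] []
38 [321.7 230.7] w7.6 [ 0.4477 -0.1066] []
41 [321.1 233.6] w7.6 [ 0.4417 -0.1096] []
44 [321.4 236.5] w7.4 [ 0.4365 -0.1138] []
47 [322.  239.5] w8.0 [ 0.4319 -0.1185] []
50 [323.1 242.3] w7.5 [ 0.4279 -0.1236] []
53 [324.9 244.8] w7.2 [ 0.4251 -0.1291] []
56 [326.7 247.4] w6.2 [ 0.4223 -0.1346] []
59 [329.2 249.3] w6.2 [ 0.4214 -0.1402] []
62 [331.7 250.9] w6.4 [ 0.4208 -0.1456] []
65 [334.8 251.7] w8.1 [ 0.4225 -0.1505] []
68 [337.7 252.6] w10.9 [ 0.4236 -0.1554] []
71 [339.8 255. ] w10.9 [ 0.4214 -0.161 ] []
74 [342.5 256.3] w10.9 [ 0.4216 -0.1661] []
77 [345.7 256.6] w10.9 [ 0.4241 -0.1705] []
80 [347.9 259.1] w6.3 [ 0.4218 -0.1761] []
83 [350.7 260.1] w7.2 [ 0.4225 -0.181 ] []
86 [353.4 261.5] w9.3 [ 0.4227 -0.1859] []
89 [356.1 262.7] w10.7 [ 0.4232 -0.1908] []
92 [358.8 264. ] w10.2 [ 0.4233 -0.1957] []
95 [361.5 265.4] w10.1 [ 0.4235 -0.2005] []
98 [364.2 266.6] w10.4 [ 0.4238 -0.2053] []
101 [367.  267.8] w10.3 [ 0.4244 -0.21  ] []
104 [369.5 269.5] w10.1 [ 0.4238 -0.215 ] []
107 [372.3 270.5] w9.9 [ 0.4246 -0.2196] []
110 [375.1 271.7] w9.7 [ 0.4252 -0.2243] []
113 [377.7 273.3] w10.1 [ 0.4247 -0.2291] []
leg [ 0.476  -0.0936] [0.9098 0.4151] 24.52393998117955
```

Request:
drive_tool([
  [-0.006,-0.0015,-0.0003],
  [-0.012,-0.0015,-0.0003],
  [-0.018,-0.0015,-0.0003],
  [-0.02,-0.0015,-0.0003],
  [-0.0215,-0.0015,-0.0003],
  [-0.0225,-0.0015,-0.0003],
  [-0.0235,-0.0015,-0.0003],
  [-0.0245,-0.0015,-0.0003],
  [-0.025,-0.0015,-0.0003],
  [-0.025,-0.0015,-0.0003],
], grip=[0,0,0,0,0,0,0,0,0,0], twist=[0,0,0,0,0,0,0,0,0,0], grip_force=22)

```text
clock: 5.25
eef_pos: [0.5427, -0.0628, 0.0938]
eef_rot: [[0.908, 0.42, -0.003], [0.42, -0.908, 0.0], [-0.002, -0.002, -1.0]]
ft_force: [-0.3, 0.4, 0.0]
width: 0.0299
```

```bash
python3 - <<'E'
from h import *
from math import *
go([.5,-.083,.0936],24.6)
C=status.state()['eef_pos'];R=status.state()['eef_rot']
im=read_camera('scene')[:,:,::-1];o=(308,160);S=11
a=cv2.resize(im[160:212,308:368],None,fx=S,fy=S,interpolation=2)
def dot(X,c):
    p=w2px('scene',X);q=((p+.5-np.array(o))*S).astype(int);cv2.circle(a,tuple(int(v) for v in q),2,c,-1)
for sy in(-1,1):
  for z in(-.007,.007):dot(C-.012*R[:,0]+.007*sy*R[:,1]+[0,0,z-.0086],(0,0,255))
d=np.array([.9092,.4163,0])
for s in range(0,50,6):
    for k in(-.0055,.0055): dot(np.array([.5345,-.0669,.085])-d*s*.001+k*np.array([-.416,.909,0]),(0,200,0))
cv2.imwrite('pics/c4.png',a)
E
```

```text
t 5.2 pos [ 0.5427 -0.0628  0.0938] yaw 24.81 F [-0.3  0.4  0. ] T [ 0.05  0.02 -0.05] w 0.0299
travel [-0.0472  0.0004  0.0003] twist 0.21
```

View pics/c4.png

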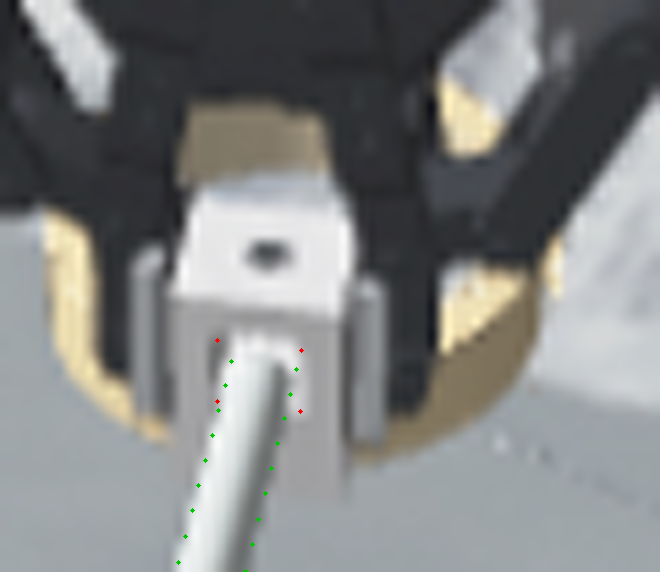

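Request:
drive_tool([
  [-0.003,0,0.0003],
  [-0.006,0,0.0003],
  [-0.009,0,0.0003],
  [-0.012,0,0.0003],
  [-0.015,0,0.0003],
  [-0.018,0,0.0003],
  [-0.021,0,0.0003],
  [-0.024,0,0.0003],
  [-0.027,0,0.0003],
  [-0.027,0,0.0003],
], grip=[0,0,0,0,0,0,0,0,0,0], twist=[0,0,0,0,0,0,0,0,0,0])

```text
clock: 6.3
eef_pos: [0.5177, -0.0744, 0.0935]
eef_rot: [[0.908, 0.419, -0.003], [0.419, -0.908, 0.0], [-0.003, -0.002, -1.0]]
ft_force: [-0.0, 0.6, -1.2]
width: 0.0297
```

```bash
python3 - <<'E'
from h import *
go([.489,-.0877,.0936],24.6)
E
```

```text
t 6.3 pos [ 0.5177 -0.0744  0.0935] yaw 24.80 F [-0.   0.6 -1.2] T [-0.03  0.01 -0.03] w 0.0297
travel [-0.0317  0.      0.    ] twist 0.20
```

Request:
drive_tool([
  [-0.003,0,0],
  [-0.006,0,0],
  [-0.009,0,0],
  [-0.012,0,0],
  [-0.015,0,0],
  [-0.018,0,0],
  [-0.021,0,0],
  [-0.024,0,0],
  [-0.027,0,0],
  [-0.03,0,0],
], grip=[0,0,0,0,0,0,0,0,0,0], twist=[0,0,0,0,0,0,0,0,0,0])

```text
clock: 7.3
eef_pos: [0.4903, -0.0871, 0.0937]
eef_rot: [[0.908, 0.419, -0.003], [0.419, -0.908, 0.0], [-0.003, -0.002, -1.0]]
ft_force: [-0.1, 0.1, -0.1]
width: 0.0292
```

Request:
drive_tool([
  [0,0.0004,0],
  [0,0.0008,0],
  [0,0.0012,0],
  [0,0.0012,0],
  [0,0.0012,0],
  [0,0.0012,0],
  [0,0.0012,0],
  [0,0.0012,0],
  [0,0.0012,0],
  [0,0.0012,0],
], grip=[0,0,0,0,0,0,0,0,0,0], twist=[0,0,0,0,0,0,0,0,0,0])

```text
clock: 8.3
eef_pos: [0.4908, -0.0882, 0.0937]
eef_rot: [[0.908, 0.419, -0.003], [0.419, -0.908, 0.0], [-0.003, -0.001, -1.0]]
ft_force: [-0.1, 0.9, -0.5]
width: 0.0296
```

```bash
python3 - <<'E'
from h import *
go([.489,-.0877,.0936],24.6)
E
```

```text
t 8.3 pos [ 0.4908 -0.0882  0.0937] yaw 24.80 F [-0.1  0.9 -0.5] T [ 0.01 -0.05 -0.05] w 0.0296
travel [-0.0014 -0.0012  0.0001] twist 0.20
```

Request:
drive_tool([
  [0,-0.0005,0],
  [0,-0.001,0],
  [0,-0.0015,0],
  [0,-0.0018,0],
  [0,-0.0021,0],
  [0,-0.0024,0],
  [0,-0.0024,0],
  [0,-0.0024,0],
  [0,-0.0024,0],
  [0,-0.0024,0],
], grip=[0,0,0,0,0,0,0,0,0,0], twist=[0,0,0,0,0,0,0,0,0,0])

```text
clock: 9.3
eef_pos: [0.4898, -0.0861, 0.0937]
eef_rot: [[0.908, 0.419, -0.003], [0.419, -0.908, 0.0], [-0.003, -0.001, -1.0]]
ft_force: [0.0, -1.6, 0.1]
width: 0.0297
```

```bash
python3 - <<'E'
from h import *
go([.489,-.0877,.0936],24.6)
E
```

```text
t 9.3 pos [ 0.4898 -0.0861  0.0937] yaw 24.79 F [ 0.  -1.6  0.1] T [-0.19 -0.01 -0.01] w 0.0297
travel [-0.0014  0.0011  0.0001] twist 0.19
```

```bash
cat > fit.py <<'E'
from h import *
from scipy.optimize import least_squares
from scipy.interpolate import PchipInterpolator, CubicSpline
def meas(cam,W,step,wok):
    g=cv2.cvtColor(cv2.imread('pics/full_%s1.png'%cam[0]),cv2.COLOR_BGR2GRAY).astype(float)
    s=np.r_[0,np.cumsum(np.linalg.norm(np.diff(W,axis=0),axis=1))];cs=CubicSpline(s,W);out=[]
    t=np.arange(-8,8,.1)
    for q in np.arange(3,s[-1]-1,step):
        p=cs(q);d=cs(q,1);n=np.array([-d[1],d[0]])/np.hypot(*d);w=0
        for _ in range(2):
            X=(p[0]+n[0]*t).astype(np.float32)[None];Y=(p[1]+n[1]*t).astype(np.float32)[None]
            v=cv2.GaussianBlur(cv2.remap(g,X,Y,cv2.INTER_CUBIC),(0,0),4)[0]
            b=np.median(np.r_[v[:15],v[-15:]]);k=np.where((abs(v-b)>12)&(abs(t)<5.5))[0]
            if len(k)==0: break
            p=p+n*(t[k[0]]+t[k[-1]])/2;w=t[k[-1]]-t[k[0]]
        if wok[0]<w<wok[1]: out.append(px2w(cam,*p,.085)[:2])
    return np.array(out)
Ws=np.array([(447,138),(435,175),(420,225),(407,270),(405,300),(415,330),(435,352),(470,375),(510,395),(540,408),(590,430),(635,450)],float)/4+[220,160]-.4
Wt=np.array([(340,124),(370,186),(393,232),(410,264),(422,280),(437,291),(452,297),(470,299),(510,297),(545,295),(590,293)],float)/2.9+[215,165]-.3
S=meas('scene',Ws,2,(5.5,10.7));T=meas('top',Wt,2,(5.5,10.7))
s=np.arange(0,.205,.001);kn=np.array([0,.09,.1,.11,.12,.13,.14,.15,.165,.205])
def path(x):
    h=np.r_[x[2],x[2],x[2]+np.cumsum(x[3:9]),0];h[8]=h[7]*0+x[9];h[9]=x[9]
    th=PchipInterpolator([0,.075,.087,.099,.111,.123,.135,.147,.16,.205],h)(s)
    d=np.c_[-np.cos(th),-np.sin(th)]*.001
    return np.array([x[0],x[1]])+np.r_[[[0,0]],np.cumsum((d[1:]+d[:-1])/2,0)],th
def res(x):
    P,th=path(x);r=[]
    for D,o in((S,np.zeros(2)),(T,x[10:12])):
        for q in D+o:
            i=np.argmin(((P-q)**2).sum(1));r.append(np.cross(np.r_[np.cos(th[i]),np.sin(th[i])],q-P[i])*1e3)
    x6=x[3:9];return np.r_[r,np.diff(x6)*3,(np.minimum(x6,0))*20]
x0=np.r_[.5345,-.0669,np.radians(24.6),np.ones(6)*.2,np.radians(92.7),0,0]
f=least_squares(res,x0,loss='soft_l1',f_scale=.7,diff_step=1e-3,x_scale=np.r_[.001,.001,.01,np.ones(6)*.05,.01,.001,.001])
P,th=path(f.x);np.savez('path.npz',P=P,th=th)
if __name__=='__main__':
    np.set_printoptions(precision=4,suppress=True,linewidth=160)
    print(len(S),len(T),'rms',np.sqrt((f.fun[:len(S)+len(T)]**2).mean()),'topoff',f.x[10:])
    for i in range(0,205,8):print(i,P[i],'%.1f'%np.degrees(th[i]))
    R=f.fun;print(R[:len(S)].round(1),R[len(S):len(S)+len(T)].round(1))
E
python3 fit.py 2>/dev/null
sed -i 's/np.cross(np.r_\[np.cos(th\[i\]),np.sin(th\[i\])\],q-P\[i\])/(np.cos(th[i])*(q-P[i])[1]-np.sin(th[i])*(q-P[i])[0])/' fit.py; python3 fit.py 2>&1 | tail -60
```

```text
Traceback (most recent call last):
  File "fit.py", line 34, in <module>
    f=least_squares(res,x0,loss='soft_l1',f_scale=.7,diff_step=1e-3,x_scale=np.r_[.001,.001,.01,np.ones(6)*.05,.01,.001,.001])
  File "fit.py", line 28, in res
    P,th=path(x);r=[]
         ~~~~^^^
  File "fit.py", line 23, in path
    h=np.r_[x[2],x[2],x[2]+np.cumsum(x[3:9]),0];h[8]=h[7]*0+x[9];h[9]=x[9]
                                                                 ~^^^
IndexError: index 9 is out of bounds for axis 0 with size 9
```

```bash
sed -i 's/x\[3:9\]),0\]/x[3:9]),0,0]/; s/diff_step=1e-3,//' fit.py; python3 fit.py 2>&1 | tail -60
```

```text
50 59 rms 0.45969206568493104 topoff [-0.0013  0.0014]
0 [ 0.5337 -0.0673] 24.4
8 [ 0.5264 -0.0707] 24.4
16 [ 0.5191 -0.074 ] 24.4
24 [ 0.5118 -0.0773] 24.4
32 [ 0.5045 -0.0806] 24.4
40 [ 0.4973 -0.0839] 24.4
48 [ 0.49   -0.0872] 24.4
56 [ 0.4827 -0.0905] 24.4
64 [ 0.4754 -0.0938] 24.4
72 [ 0.4681 -0.0971] 24.4
80 [ 0.4608 -0.1004] 24.3
88 [ 0.4535 -0.1037] 24.2
96 [ 0.4463 -0.1072] 28.1
104 [ 0.4395 -0.1113] 35.4
112 [ 0.4335 -0.1166] 46.1
120 [ 0.4285 -0.1228] 57.1
128 [ 0.4248 -0.1299] 67.0
136 [ 0.4222 -0.1375] 76.5
144 [ 0.4213 -0.1454] 89.3
152 [ 0.4215 -0.1534] 92.1
160 [ 0.4218 -0.1614] 92.5
168 [ 0.4221 -0.1694] 92.5
176 [ 0.4225 -0.1774] 92.5
184 [ 0.4228 -0.1854] 92.5
192 [ 0.4232 -0.1933] 92.5
200 [ 0.4235 -0.2013] 92.5
[-2.2  0.3 -0.1 -0.  -0.3  0.  -0.1  0.3 -0.1  0.1 -0.1  0.1 -0.   0.  -0.  -0.1 -0.1  0.2  0.1 -0.3 -0.1  0.5 -0.   0.1  0.7  0.5  0.3  0.5  0.4 -1.1 -2.
 -0.7  0.9 -0.1 -0.5  0.2  0.5  0.6  0.   0.3  0.1  0.1  0.  -0.2 -0.5 -0.2 -0.5 -0.4 -0.3 -0.1] [ 0.2 -0.1 -0.2  0.1  0.2  0.2  0.1  0.1  0.1  0.   0.2 -0.2  0.1  0.3 -0.   0.4 -1.6  1.  -0.8 -0.1 -0.1 -0.2 -0.1  0.2  0.1  0.2 -0.2 -0.1  0.5 -0.2  0.1
  0.1 -0.2 -0.3 -0.3 -0.5 -0.5 -0.3 -0.2 -0.2  0.   0.5 -0.1 -0.  -0.  -0.2  0.   0.   0.3  0.1 -0.   0.4  0.1 -0.4  0.   0.  -0.1  0.6  0.8]
```

```bash
cat > plan.py <<'E'
import sys
from h import *
d=np.load('path.npz');P,th=d['P'],d['th'];off=np.array([0,-.0002])
if len(sys.argv)>4: off=np.array([float(sys.argv[3]),float(sys.argv[4])])/1e3
ext=np.arange(1,60)[:,None]*.001;P=np.r_[P,P[-1]+ext*[-np.cos(th[-1]),-np.sin(th[-1])]]+off;sv=np.arange(len(P))*.001
def pose(s):
    q=np.array([[np.interp(v,sv,P[:,k]) for k in(0,1)] for v in np.linspace(s-.012,s+.012,13)])
    d=q[0]-q[-1];y=np.arctan2(d[1],d[0]);c=q[6];n=np.array([-np.sin(y),np.cos(y)]);l=(q-c)@n
    return c+n*(l.max()+l.min())/2,np.degrees(y)
s=status.state();R=s['eef_rot'];go([*s['eef_pos']],0)
y0=np.degrees(np.arctan2(R[1,0],R[0,0]));cur=s['eef_pos'][:2]
i=np.argmin(((P-cur)**2).sum(1));c,y=pose(sv[i]);n=np.array([-np.sin(np.radians(y)),np.cos(np.radians(y))])
print('s %.3f lat %.2fmm yawerr %.2f'%(sv[i],(cur-c)@n*1e3,y0-y), 'F along,lat', (s['ft_force'][:2]@np.array([n[1],-n[0]])).round(1),(s['ft_force'][:2]@n).round(1))
s0=sv[i];s1=float(sys.argv[1])/1e3;nr=int(sys.argv[2]) if len(sys.argv)>2 else 9
tr=[];tw=[]
for k in range(1,11):
    c,y=pose(s0+(s1-s0)*min(k/nr,1));v=R.T@np.array([*(c-cur),.0936-s['eef_pos'][2]])
    tr.append([round(float(a),4) for a in v]);tw.append(round(float(y0-y),1))
print(tr);print(tw)
E
python3 plan.py 80
```

```text
t 9.3 pos [ 0.4898 -0.0861  0.0937] yaw 24.79 F [ 0.  -1.6  0.1] T [-0.19 -0.01 -0.01] w 0.0297
travel [0. 0. 0.] twist 24.79
s 0.048 lat 1.28mm yawerr 0.36 F along,lat -0.7 -1.5
[[-0.0039, 0.0013, 0.0001], [-0.0075, 0.0012, 0.0001], [-0.011, 0.0012, 0.0001], [-0.0146, 0.0012, 0.0001], [-0.0181, 0.0012, 0.0001], [-0.0217, 0.0011, 0.0001], [-0.0252, 0.0011, 0.0001], [-0.0288, 0.0011, 0.0001], [-0.0324, 0.0011, 0.0002], [-0.0324, 0.0011, 0.0002]]
[0.4, 0.4, 0.4, 0.4, 0.4, 0.4, 0.4, 0.5, 0.4, 0.4]
```

Request:
drive_tool([
  [-0.002,0.0013,0.0001],
  [-0.006,0.0012,0.0001],
  [-0.01,0.0012,0.0001],
  [-0.014,0.0012,0.0001],
  [-0.018,0.0012,0.0001],
  [-0.0217,0.0011,0.0001],
  [-0.0252,0.0011,0.0001],
  [-0.0288,0.0011,0.0001],
  [-0.0324,0.0011,0.0001],
  [-0.0324,0.0011,0.0001],
], grip=[0,0,0,0,0,0,0,0,0,0], twist=[0.2,0.4,0.4,0.4,0.4,0.4,0.4,0.4,0.4,0.4])

```text
clock: 10.3
eef_pos: [0.4603, -0.101, 0.0936]
eef_rot: [[0.911, 0.413, -0.004], [0.413, -0.911, -0.0], [-0.003, -0.001, -1.0]]
ft_force: [0.7, -0.5, -1.1]
width: 0.0297
```

```bash
python3 plan.py 96
```

```text
t 10.3 pos [ 0.4603 -0.101   0.0936] yaw 24.37 F [ 0.7 -0.5 -1.1] T [ 0.   -0.04 -0.04] w 0.0297
travel [0. 0. 0.] twist 24.37
s 0.081 lat -0.09mm yawerr -0.07 F along,lat 0.4 -0.7
[[-0.002, -0.0001, 0.0], [-0.0037, -0.0001, 0.0], [-0.0054, -0.0, 0.0], [-0.007, 0.0, 0.0], [-0.0087, 0.0001, 0.0], [-0.0104, 0.0001, 0.0], [-0.012, 0.0002, 0.0001], [-0.0137, 0.0004, 0.0001], [-0.0153, 0.0005, 0.0001], [-0.0153, 0.0005, 0.0001]]
[-0.2, -0.5, -0.8, -1.2, -1.7, -2.3, -3.0, -3.9, -5.0, -5.0]
```

Request:
drive_tool([
  [-0.002,-0.0001,0],
  [-0.0037,-0.0001,0],
  [-0.0054,0,0],
  [-0.007,0,0],
  [-0.0087,0.0001,0],
  [-0.0104,0.0001,0],
  [-0.012,0.0002,0],
  [-0.0137,0.0004,0],
  [-0.0153,0.0005,0],
  [-0.0153,0.0005,0],
], grip=[0,0,0,0,0,0,0,0,0,0], twist=[-0.2,-0.5,-0.8,-1.2,-1.7,-2.3,-3,-3.9,-5,-5])

```text
clock: 11.3
eef_pos: [0.4463, -0.1079, 0.0936]
eef_rot: [[0.871, 0.491, -0.004], [0.491, -0.871, -0.0], [-0.003, -0.002, -1.0]]
ft_force: [-0.6, 1.2, -0.1]
width: 0.0294
```

```bash
python3 plan.py 106
```

```text
t 11.3 pos [ 0.4463 -0.1079  0.0936] yaw 29.39 F [-0.6  1.2 -0.1] T [ 0.05 -0.04 -0.05] w 0.0294
travel [0. 0. 0.] twist 29.39
s 0.096 lat -0.01mm yawerr 0.02 F along,lat 0.0 1.3
[[-0.0008, 0.0, 0.0], [-0.0019, 0.0001, 0.0], [-0.003, 0.0001, 0.0], [-0.0041, 0.0002, 0.0], [-0.0052, 0.0003, 0.0001], [-0.0063, 0.0004, 0.0001], [-0.0074, 0.0005, 0.0001], [-0.0085, 0.0007, 0.0001], [-0.0096, 0.0008, 0.0001], [-0.0096, 0.0008, 0.0001]]
[-0.8, -1.7, -2.6, -3.6, -4.7, -5.8, -7.0, -8.2, -9.5, -9.5]
```

Request:
drive_tool([
  [-0.0008,0,0],
  [-0.0019,0.0001,0],
  [-0.003,0.0001,0],
  [-0.0041,0.0002,0],
  [-0.0052,0.0003,0],
  [-0.0063,0.0004,0],
  [-0.0074,0.0005,0],
  [-0.0085,0.0007,0],
  [-0.0096,0.0008,0],
  [-0.0096,0.0008,0],
], grip=[0,0,0,0,0,0,0,0,0,0], twist=[-0.8,-1.7,-2.6,-3.6,-4.7,-5.8,-7,-8.2,-9.5,-9.5])

```text
clock: 12.3
eef_pos: [0.4382, -0.1134, 0.0936]
eef_rot: [[0.778, 0.628, -0.004], [0.628, -0.778, -0.0], [-0.003, -0.003, -1.0]]
ft_force: [0.4, 0.2, -0.3]
width: 0.0296
```

```bash
python3 plan.py 115
```

```text
t 12.3 pos [ 0.4382 -0.1134  0.0936] yaw 38.92 F [ 0.4  0.2 -0.3] T [-0.04  0.    0.01] w 0.0296
travel [0. 0. 0.] twist 38.92
s 0.106 lat 0.05mm yawerr 0.07 F along,lat 0.4 -0.0
[[-0.0007, 0.0001, 0.0], [-0.0017, 0.0001, 0.0], [-0.0027, 0.0002, 0.0], [-0.0037, 0.0002, 0.0], [-0.0047, 0.0003, 0.0], [-0.0056, 0.0005, 0.0], [-0.0066, 0.0006, 0.0], [-0.0076, 0.0007, 0.0], [-0.0085, 0.0009, 0.0], [-0.0085, 0.0009, 0.0]]
[-1.1, -2.3, -3.5, -4.8, -6.0, -7.3, -8.6, -10.0, -11.3, -11.3]
```

Request:
drive_tool([
  [-0.0007,0.0001,0],
  [-0.0017,0.0001,0],
  [-0.0027,0.0002,0],
  [-0.0037,0.0002,0],
  [-0.0047,0.0003,0],
  [-0.0056,0.0005,0],
  [-0.0066,0.0006,0],
  [-0.0076,0.0007,0],
  [-0.0085,0.0009,0],
  [-0.0085,0.0009,0],
], grip=[0,0,0,0,0,0,0,0,0,0], twist=[-1.1,-2.3,-3.5,-4.8,-6,-7.3,-8.6,-10,-11.3,-11.3])

```text
clock: 13.3
eef_pos: [0.432, -0.1197, 0.0936]
eef_rot: [[0.639, 0.769, -0.004], [0.769, -0.639, -0.0], [-0.003, -0.003, -1.0]]
ft_force: [0.1, -0.6, 0.4]
width: 0.0294
```

```bash
python3 plan.py 124
```

```text
t 13.3 pos [ 0.432  -0.1197  0.0936] yaw 50.25 F [ 0.1 -0.6  0.4] T [-0.17 -0.09 -0.01] w 0.0294
travel [0. 0. 0.] twist 50.25
s 0.115 lat -0.09mm yawerr 0.04 F along,lat -0.4 -0.5
[[-0.0008, -0.0001, 0.0], [-0.0018, -0.0001, 0.0], [-0.0027, -0.0, 0.0], [-0.0037, 0.0001, 0.0], [-0.0047, 0.0002, 0.0001], [-0.0057, 0.0003, 0.0001], [-0.0066, 0.0004, 0.0001], [-0.0076, 0.0006, 0.0001], [-0.0086, 0.0008, 0.0001], [-0.0086, 0.0008, 0.0001]]
[-1.3, -2.6, -3.9, -5.2, -6.5, -7.8, -9.0, -10.3, -11.6, -11.6]
```

Request:
drive_tool([
  [-0.0008,-0.0001,0],
  [-0.0018,-0.0001,0],
  [-0.0027,0,0],
  [-0.0037,0.0001,0],
  [-0.0047,0.0002,0],
  [-0.0057,0.0003,0],
  [-0.0066,0.0004,0],
  [-0.0076,0.0006,0],
  [-0.0086,0.0008,0],
  [-0.0086,0.0008,0],
], grip=[0,0,0,0,0,0,0,0,0,0], twist=[-1.3,-2.6,-3.9,-5.2,-6.5,-7.8,-9,-10.3,-11.6,-11.6])

```text
clock: 14.3
eef_pos: [0.4271, -0.1271, 0.0937]
eef_rot: [[0.471, 0.882, -0.004], [0.882, -0.471, -0.0], [-0.002, -0.003, -1.0]]
ft_force: [2.0, -1.5, 0.1]
width: 0.0296
```

```bash
python3 plan.py 133
```

```text
t 14.3 pos [ 0.4271 -0.1271  0.0937] yaw 61.88 F [ 2.  -1.5  0.1] T [-0.27 -0.39 -0.03] w 0.0296
travel [0. 0. 0.] twist 61.88
s 0.124 lat -0.13mm yawerr 0.07 F along,lat -0.4 -2.5
[[-0.0007, -0.0001, 0.0001], [-0.0017, -0.0001, 0.0001], [-0.0027, -0.0, 0.0001], [-0.0036, 0.0001, 0.0001], [-0.0046, 0.0002, 0.0001], [-0.0056, 0.0003, 0.0001], [-0.0066, 0.0004, 0.0001], [-0.0075, 0.0006, 0.0001], [-0.0085, 0.0008, 0.0001], [-0.0085, 0.0008, 0.0001]]
[-1.2, -2.5, -3.8, -5.1, -6.4, -7.8, -9.1, -10.4, -11.8, -11.8]
```

```bash
python3 plan.py 131 9 0.4 -0.4
```

```text
t 14.3 pos [ 0.4271 -0.1271  0.0937] yaw 61.88 F [ 2.  -1.5  0.1] T [-0.27 -0.39 -0.03] w 0.0296
travel [0. 0. 0.] twist 61.88
s 0.124 lat 0.32mm yawerr 0.07 F along,lat -0.4 -2.5
[[-0.0005, 0.0003, 0.0001], [-0.0012, 0.0003, 0.0001], [-0.002, 0.0004, 0.0001], [-0.0028, 0.0004, 0.0001], [-0.0035, 0.0005, 0.0001], [-0.0043, 0.0006, 0.0001], [-0.005, 0.0007, 0.0001], [-0.0058, 0.0008, 0.0001], [-0.0066, 0.0009, 0.0001], [-0.0066, 0.0009, 0.0001]]
[-0.9, -1.9, -2.9, -3.9, -4.9, -6.0, -7.0, -8.0, -9.1, -9.1]
```

Request:
drive_tool([
  [-0.0003,0.0003,0.0001],
  [-0.001,0.0005,0.0001],
  [-0.002,0.0005,0.0001],
  [-0.0028,0.0006,0.0001],
  [-0.0035,0.0006,0.0001],
  [-0.0043,0.0007,0.0001],
  [-0.005,0.0008,0.0001],
  [-0.0058,0.0009,0.0001],
  [-0.0066,0.001,0.0001],
  [-0.0066,0.001,0.0001],
], grip=[0,0,0,0,0,0,0,0,0,0], twist=[-0.9,-1.9,-2.9,-3.9,-4.9,-6,-7,-8,-9.1,-9.1])

```text
clock: 15.3
eef_pos: [0.4246, -0.1335, 0.0935]
eef_rot: [[0.326, 0.946, -0.005], [0.946, -0.326, -0.0], [-0.002, -0.004, -1.0]]
ft_force: [0.8, 0.2, -0.2]
width: 0.0296
```

```bash
python3 plan.py 139 9 0.5 -0.4
```

```text
t 15.3 pos [ 0.4246 -0.1335  0.0935] yaw 71.00 F [ 0.8  0.2 -0.2] T [-0.06 -0.05 -0.01] w 0.0296
travel [0. 0. 0.] twist 71.00
s 0.131 lat 0.25mm yawerr 0.03 F along,lat 0.4 -0.7
[[-0.0006, 0.0003, -0.0001], [-0.0014, 0.0003, -0.0001], [-0.0023, 0.0003, -0.0001], [-0.0032, 0.0004, -0.0001], [-0.004, 0.0005, -0.0001], [-0.0049, 0.0005, -0.0001], [-0.0058, 0.0006, -0.0001], [-0.0066, 0.0008, -0.0001], [-0.0075, 0.0009, -0.0001], [-0.0075, 0.0009, -0.0001]]
[-1.2, -2.3, -3.5, -4.7, -5.8, -6.9, -7.9, -9.0, -10.0, -10.0]
```

Contact gone; continue with the offset.

Request:
drive_tool([
  [-0.0006,0.0003,0],
  [-0.0014,0.0003,0],
  [-0.0023,0.0003,0],
  [-0.0032,0.0004,0],
  [-0.004,0.0005,0],
  [-0.0049,0.0005,0],
  [-0.0058,0.0006,0],
  [-0.0066,0.0008,0],
  [-0.0075,0.0009,0],
  [-0.0075,0.0009,0],
], grip=[0,0,0,0,0,0,0,0,0,0], twist=[-1.2,-2.3,-3.5,-4.7,-5.8,-6.9,-7.9,-9,-10,-10])

```text
clock: 16.3
eef_pos: [0.4229, -0.1411, 0.0935]
eef_rot: [[0.156, 0.988, -0.005], [0.988, -0.156, -0.0], [-0.001, -0.005, -1.0]]
ft_force: [-0.0, -0.0, -0.7]
width: 0.0298
```

```bash
python3 plan.py 147 9 0.5 -0.4
```

```text
t 16.3 pos [ 0.4229 -0.1411  0.0935] yaw 81.02 F [-0.  -0.  -0.7] T [-0.07 -0.07  0.01] w 0.0298
travel [0. 0. 0.] twist 81.02
s 0.139 lat 0.04mm yawerr 0.07 F along,lat -0.0 0.0
[[-0.0007, 0.0, -0.0001], [-0.0016, 0.0001, -0.0001], [-0.0025, 0.0001, -0.0001], [-0.0034, 0.0001, -0.0001], [-0.0042, 0.0001, -0.0001], [-0.0051, 0.0002, -0.0001], [-0.006, 0.0003, -0.0001], [-0.0069, 0.0004, -0.0001], [-0.0078, 0.0004, -0.0001], [-0.0078, 0.0004, -0.0001]]
[-0.9, -1.8, -2.7, -3.5, -4.3, -5.1, -5.9, -6.6, -7.2, -7.2]
```

Request:
drive_tool([
  [-0.0007,0,0],
  [-0.0016,0.0001,0],
  [-0.0025,0.0001,0],
  [-0.0034,0.0001,0],
  [-0.0042,0.0001,0],
  [-0.0051,0.0002,0],
  [-0.006,0.0003,0],
  [-0.0069,0.0004,0],
  [-0.0078,0.0004,0],
  [-0.0078,0.0004,0],
], grip=[0,0,0,0,0,0,0,0,0,0], twist=[-0.9,-1.8,-2.7,-3.5,-4.3,-5.1,-5.9,-6.6,-7.2,-7.2])

```text
clock: 17.3
eef_pos: [0.422, -0.149, 0.0934]
eef_rot: [[0.031, 1.0, -0.005], [1.0, -0.031, -0.0], [-0.0, -0.005, -1.0]]
ft_force: [0.3, -1.1, -0.7]
width: 0.0299
```

```bash
python3 plan.py 156 9 0.5 -0.4
```

```text
t 17.3 pos [ 0.422  -0.149   0.0934] yaw 88.23 F [ 0.3 -1.1 -0.7] T [-0.01  0.06  0.02] w 0.0299
travel [0. 0. 0.] twist 88.23
s 0.147 lat 0.11mm yawerr -0.01 F along,lat -1.1 -0.3
[[-0.0008, 0.0001, -0.0002], [-0.0018, 0.0001, -0.0002], [-0.0028, 0.0001, -0.0002], [-0.0038, 0.0002, -0.0002], [-0.0047, 0.0002, -0.0002], [-0.0057, 0.0002, -0.0002], [-0.0067, 0.0003, -0.0002], [-0.0077, 0.0003, -0.0002], [-0.0087, 0.0004, -0.0002], [-0.0087, 0.0004, -0.0002]]
[-0.7, -1.3, -1.9, -2.4, -2.8, -3.2, -3.4, -3.7, -3.8, -3.8]
```

Request:
drive_tool([
  [-0.0008,0.0001,-0.0002],
  [-0.0018,0.0001,-0.0002],
  [-0.0028,0.0001,-0.0002],
  [-0.0038,0.0002,-0.0002],
  [-0.0047,0.0002,-0.0002],
  [-0.0057,0.0002,-0.0002],
  [-0.0067,0.0003,-0.0002],
  [-0.0077,0.0003,-0.0002],
  [-0.0087,0.0004,-0.0002],
  [-0.0087,0.0004,-0.0002],
], grip=[0,0,0,0,0,0,0,0,0,0], twist=[-0.7,-1.3,-1.9,-2.4,-2.8,-3.2,-3.4,-3.7,-3.8,-3.8])

```text
clock: 18.3
eef_pos: [0.4222, -0.1579, 0.0936]
eef_rot: [[-0.035, 0.999, -0.005], [0.999, 0.035, -0.0], [-0.0, -0.005, -1.0]]
ft_force: [-0.5, -0.3, -0.3]
width: 0.0297
```

```bash
python3 plan.py 162 9 0.5 -0.4
```

```text
t 18.3 pos [ 0.4222 -0.1579  0.0936] yaw 92.02 F [-0.5 -0.3 -0.3] T [ 0.02  0.01 -0.05] w 0.0297
travel [0. 0. 0.] twist 92.02
s 0.156 lat -0.00mm yawerr -0.02 F along,lat -0.3 0.5
[[-0.0006, -0.0, 0.0], [-0.0012, -0.0, 0.0], [-0.0019, -0.0, 0.0], [-0.0026, -0.0, 0.0], [-0.0032, -0.0, 0.0], [-0.0039, -0.0, 0.0], [-0.0046, 0.0, 0.0], [-0.0052, 0.0, 0.0], [-0.0059, 0.0, 0.0], [-0.0059, 0.0, 0.0]]
[-0.1, -0.2, -0.2, -0.2, -0.3, -0.3, -0.3, -0.3, -0.4, -0.4]
```

Request:
drive_tool([
  [-0.001,0,0],
  [-0.003,0,0],
  [-0.005,0,0],
  [-0.007,0,0],
  [-0.009,0,0],
  [-0.011,0,0],
  [-0.012,0,0],
  [-0.013,0,0],
  [-0.014,0,0],
  [-0.014,0,0],
], grip=[0,0,0,0,0,0,0,0,0,0], twist=[-0.1,-0.2,-0.3,-0.4,-0.4,-0.4,-0.4,-0.4,-0.4,-0.4])

```text
clock: 19.3
eef_pos: [0.4227, -0.172, 0.0936]
eef_rot: [[-0.042, 0.999, -0.005], [0.999, 0.042, -0.0], [0.0, -0.005, -1.0]]
ft_force: [-0.5, -0.9, -0.3]
width: 0.0298
```

```bash
python3 plan.py 182 9 0.5 -0.4
```

```text
t 19.3 pos [ 0.4227 -0.172   0.0936] yaw 92.41 F [-0.5 -0.9 -0.3] T [ 0.01 -0.04  0.01] w 0.0298
travel [0. 0. 0.] twist 92.41
s 0.170 lat 0.07mm yawerr -0.05 F along,lat -0.9 0.5
[[-0.0012, 0.0001, 0.0], [-0.0025, 0.0001, 0.0], [-0.0038, 0.0001, 0.0], [-0.0052, 0.0001, 0.0], [-0.0065, 0.0001, 0.0], [-0.0078, 0.0001, 0.0], [-0.0092, 0.0001, 0.0], [-0.0105, 0.0001, 0.0], [-0.0118, 0.0001, 0.0], [-0.0118, 0.0001, 0.0]]
[-0.0, -0.1, -0.1, -0.1, -0.1, -0.1, -0.1, -0.1, -0.1, -0.1]
```

Request:
drive_tool([
  [-0.0006,0,0],
  [-0.0012,0,0],
  [-0.0018,0,0],
  [-0.0024,0,0],
  [-0.003,0,0],
  [-0.0036,0,0],
  [-0.0042,0,0],
  [-0.0048,0,0],
  [-0.0054,0,0],
  [-0.006,0,0],
], grip=[0,0,0,0,0,0,0,0,0,0], twist=[0,0,0,0,0,0,0,0,0,0])

```text
clock: 20.3
eef_pos: [0.423, -0.178, 0.0936]
eef_rot: [[-0.042, 0.999, -0.005], [0.999, 0.042, -0.0], [0.0, -0.005, -1.0]]
ft_force: [-0.2, 0.0, -0.3]
width: 0.0297
```

```bash
python3 plan.py 182 9 0.5 -0.4|head -3
```

```text
t 20.3 pos [ 0.423  -0.178   0.0936] yaw 92.41 F [-0.2  0.  -0.3] T [-0.03  0.03  0.01] w 0.0297
travel [0. 0. 0.] twist 92.41
s 0.176 lat 0.03mm yawerr -0.05 F along,lat 0.0 0.2
```

Request:
drive_tool([
  [-0.0006,0,0],
  [-0.0012,0,0],
  [-0.0018,0,0],
  [-0.0024,0,0],
  [-0.003,0,0],
  [-0.0036,0,0],
  [-0.0042,0,0],
  [-0.0048,0,0],
  [-0.0054,0,0],
  [-0.006,0,0],
], grip=[0,0,0,0,0,0,0,0,0,0], twist=[0,0,0,0,0,0,0,0,0,0])

```text
clock: 21.3
eef_pos: [0.4232, -0.1841, 0.0936]
eef_rot: [[-0.042, 0.999, -0.005], [0.999, 0.042, -0.0], [-0.0, -0.005, -1.0]]
ft_force: [0.2, 0.5, -1.3]
width: 0.0296
```

```bash
python3 plan.py 182 9 0.5 -0.4|head -3
```

```text
t 21.3 pos [ 0.4232 -0.1841  0.0936] yaw 92.41 F [ 0.2  0.5 -1.3] T [-0.05 -0.03  0.  ] w 0.0296
travel [0. 0. 0.] twist 92.41
s 0.182 lat 0.07mm yawerr -0.05 F along,lat 0.5 -0.2
```

Request:
drive_tool([
  [-0.0008,0,0],
  [-0.0016,0,0],
  [-0.0024,0,0],
  [-0.0032,0,0],
  [-0.004,0,0],
  [-0.0048,0,0],
  [-0.0056,0,0],
  [-0.0064,0,0],
  [-0.0072,0,0],
  [-0.008,0,0],
], grip=[0,0,0,0,0,0,0,0,0,0], twist=[0,0,0,0,0,0,0,0,0,0])

```text
clock: 22.3
eef_pos: [0.4238, -0.1915, 0.0938]
eef_rot: [[-0.043, 0.999, -0.005], [0.999, 0.043, 0.0], [0.001, -0.005, -1.0]]
ft_force: [-0.3, 3.1, 2.5]
width: 0.0299
```

```bash
python3 plan.py 182 9 0.5 -0.4|head -3
```

```text
t 22.3 pos [ 0.4238 -0.1915  0.0938] yaw 92.44 F [-0.3  3.1  2.5] T [ 0.65  0.15 -0.08] w 0.0299
travel [0. 0. 0.] twist 92.44
s 0.190 lat -0.18mm yawerr -0.02 F along,lat 3.1 0.1
```

Request:
drive_tool([
  [-0.0008,0,0.0001],
  [-0.0016,0,0.0001],
  [-0.0024,0,0.0001],
  [-0.0032,0,0.0001],
  [-0.004,0,0.0001],
  [-0.0048,0,0.0001],
  [-0.0056,0,0.0001],
  [-0.0064,0,0.0001],
  [-0.0072,0,0.0001],
  [-0.008,0,0.0001],
], grip=[0,0,0,0,0,0,0,0,0,0], twist=[0,0,0,0,0,0,0,0,0,0])

```text
clock: 23.3
eef_pos: [0.424, -0.1998, 0.0937]
eef_rot: [[-0.042, 0.999, -0.005], [0.999, 0.042, 0.0], [0.0, -0.005, -1.0]]
ft_force: [-0.0, 1.5, 3.0]
width: 0.0298
```

```bash
python3 plan.py 182 9 0.5 -0.4|head -3
```

```text
t 23.3 pos [ 0.424  -0.1998  0.0937] yaw 92.43 F [-0.   1.5  3. ] T [0.32 0.   0.02] w 0.0298
travel [0. 0. 0.] twist 92.43
s 0.198 lat -0.09mm yawerr -0.03 F along,lat 1.5 -0.1
```

Catch is pressed; go on.

Request:
drive_tool([
  [-0.0012,0,0],
  [-0.0024,0,0],
  [-0.0036,0,0],
  [-0.0048,0,0],
  [-0.006,0,0],
  [-0.0072,0,0],
  [-0.0084,0,0],
  [-0.0096,0,0],
  [-0.0108,0,0],
  [-0.012,0,0],
], grip=[0,0,0,0,0,0,0,0,0,0], twist=[0,0,0,0,0,0,0,0,0,0])

```text
clock: 24.3
eef_pos: [0.4246, -0.2119, 0.0937]
eef_rot: [[-0.042, 0.999, -0.005], [0.999, 0.042, 0.0], [0.0, -0.005, -1.0]]
ft_force: [-0.2, 1.7, 2.5]
width: 0.0296
```

```bash
python3 plan.py 182 9 0.5 -0.4|head -3
```

```text
t 24.3 pos [ 0.4246 -0.2119  0.0937] yaw 92.43 F [-0.2  1.7  2.5] T [ 0.33  0.04 -0.03] w 0.0296
travel [0. 0. 0.] twist 92.43
s 0.210 lat -0.10mm yawerr -0.03 F along,lat 1.7 0.1
```

Request:
drive_tool([
  [-0.001,0,0],
  [-0.002,0,0],
  [-0.003,0,0],
  [-0.004,0,0],
  [-0.005,0,0],
  [-0.006,0,0],
  [-0.007,0,0],
  [-0.008,0,0],
  [-0.009,0,0],
  [-0.009,0,0],
], grip=[0,0,0,0,0,0,0,0,0,0], twist=[0,0,0,0,0,0,0,0,0,0])

```text
clock: 25.3
eef_pos: [0.4249, -0.2212, 0.0937]
eef_rot: [[-0.042, 0.999, -0.005], [0.999, 0.042, -0.0], [0.0, -0.005, -1.0]]
ft_force: [0.1, 0.9, 2.9]
width: 0.0298
```

```bash
python3 plan.py 182 9 0.5 -0.4|head -3
```

```text
t 25.3 pos [ 0.4249 -0.2212  0.0937] yaw 92.41 F [0.1 0.9 2.9] T [ 0.28 -0.01 -0.07] w 0.0298
travel [0. 0. 0.] twist 92.41
s 0.219 lat -0.07mm yawerr -0.05 F along,lat 0.9 -0.2
```

Creep with the catch still pressing (Fz ≈ 3 N).

Request:
drive_tool([
  [-0.0003,0,0],
  [-0.0006,0,0],
  [-0.0009,0,0],
  [-0.0012,0,0],
  [-0.0015,0,0],
  [-0.0018,0,0],
  [-0.0021,0,0],
  [-0.0024,0,0],
  [-0.0026,0,0],
  [-0.0026,0,0],
], grip=[0,0,0,0,0,0,0,0,0,0], twist=[0,0,0,0,0,0,0,0,0,0])

```text
clock: 26.3
eef_pos: [0.425, -0.2238, 0.0937]
eef_rot: [[-0.042, 0.999, -0.005], [0.999, 0.042, -0.0], [0.0, -0.005, -1.0]]
ft_force: [-0.0, 0.1, -0.0]
width: 0.0293
```

```bash
python3 plan.py 182 9 0.5 -0.4|head -3
```

```text
t 26.3 pos [ 0.425  -0.2238  0.0937] yaw 92.41 F [-0.   0.1 -0. ] T [ 0.02 -0.07  0.05] w 0.0293
travel [0. 0. 0.] twist 92.41
s 0.222 lat -0.04mm yawerr -0.05 F along,lat 0.1 0.0
```

Request:
drive_tool([
  [-0.0002,0,0],
  [-0.0004,0,0],
  [-0.0006,0,0],
  [-0.0008,0,0],
  [-0.001,0,0],
  [-0.0011,0,0],
  [-0.0012,0,0],
  [-0.0012,0,0],
  [-0.0012,0,0],
  [-0.0012,0,0],
], grip=[0,0,0,0,0,0,0,0,0,0], twist=[0,0,0,0,0,0,0,0,0,0])

```text
clock: 27.3
eef_pos: [0.425, -0.2242, 0.0936]
eef_rot: [[-0.043, 0.999, -0.005], [0.999, 0.043, 0.001], [0.001, -0.005, -1.0]]
ft_force: [-1.2, 5.2, 0.7]
width: 0.0292
```

```bash
python3 plan.py 182 9 0.5 -0.4|head -3
```

```text
t 27.3 pos [ 0.425  -0.2242  0.0936] yaw 92.45 F [-1.2  5.2  0.7] T [ 0.98  0.21 -0.  ] w 0.0292
travel [0. 0. 0.] twist 92.45
s 0.222 lat -0.03mm yawerr -0.01 F along,lat 5.3 1.0
```

Request:
drive_tool([
  [0.0003,0,0],
  [0.0003,0,0],
  [0.0003,0,0],
  [0.0003,0,0],
  [0.0003,0,0],
  [0.0003,0,0],
  [0.0003,0,0],
  [0.0003,0,-0.01],
  [0.0003,0,-0.03],
  [0.0003,0,-0.05],
], grip=[0,65,65,65,65,65,65,65,65,65], twist=[0,0,0,0,0,0,0,0,0,0])

```text
clock: 28.3
eef_pos: [0.4252, -0.2236, 0.1446]
eef_rot: [[-0.043, 0.999, -0.005], [0.999, 0.043, 0.001], [0.002, -0.005, -1.0]]
ft_force: [0.0, -0.2, -0.7]
width: 0.0557
```

Request:
drive_tool([
  [0,0,-0.03],
  [0,0,-0.06],
  [0,0,-0.09],
  [0.03,0,-0.12],
  [0.07,0,-0.14],
  [0.11,0,-0.15],
  [0.15,0,-0.15],
  [0.19,0,-0.15],
  [0.23,0,-0.15],
  [0.27,0,-0.15],
], grip=[65,65,65,65,65,65,65,65,65,65], twist=[0,0,0,0,0,0,0,0,0,0])

```text
clock: 29.3
eef_pos: [0.4138, 0.0476, 0.2957]
eef_rot: [[-0.043, 0.999, -0.004], [0.999, 0.043, -0.0], [-0.0, -0.004, -1.0]]
ft_force: [0.5, -0.7, -0.1]
width: 0.0554
```

```bash
python3 - <<'E'
from h import *
go([.425,-.2,.3],92)
snap('scene','s5.png'); snap('top','t5.png')
a=cv2.imread('pics/full_s5.png')[180:300,300:420];b=cv2.imread('pics/full_t5.png')[170:300,310:440]
cv2.imwrite('pics/c5.png',np.hstack([cv2.resize(a,(400,400),interpolation=2),cv2.resize(b,(400,400),interpolation=2)]))
E
```

```text
t 29.3 pos [0.4138 0.0476 0.2957] yaw 92.49 F [ 0.5 -0.7 -0.1] T [-0.01 -0.04  0.04] w 0.0554
travel [-0.2479  0.0004 -0.0042] twist 0.49
```

View pics/c5.png

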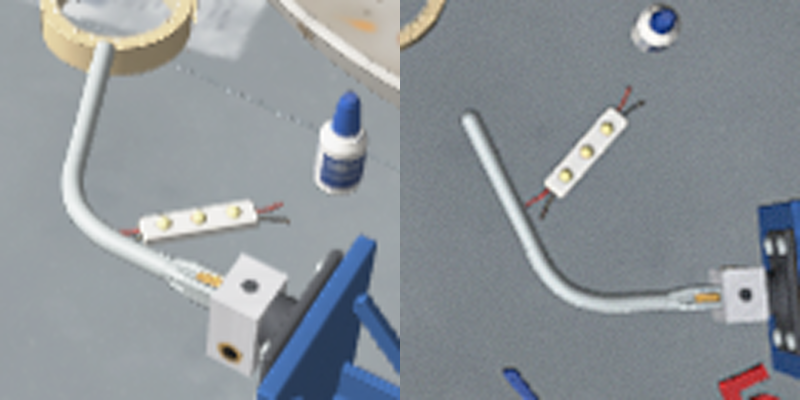

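```bash
python3 -c "
from cell import order;print(order.finish_job())"
```

```text
the job is handed in; nothing more can be done
None
```

The hanger block is home on the neck against the collar, released, and the job was handed in at about 29 s on the robot clock. No verdict comes back.

- **Threading and bend:** I fitted the bar's centreline from both cameras. The block went round the bend in short steps, with the force read after each one. The highest reading on the way was about 4 N, when the block met the catch. At one point in the bend the bar pressed on the block with about 2.5 N, and I shifted the path about 0.5 mm to clear it.
- **Catch and stop:** The catch's upward push of about 3 N dropped to zero at y ≈ -0.224. About 0.4 mm further on, the block met the collar with about 5 N.
- **Last checks:** The final picture shows the block upright beside the plate with the brass leaf visible behind it. The gripper is well clear, and the bottle, tape roll and LED strip look unmoved. That the catch is fully up I infer from the force drop; its angle was not measured.
- **Limits and disagreements:** Forces were read only at the end of each 1 s move, so any short peak in between was not seen. The top camera disagreed with the scene camera by about 2 mm. I followed the scene camera, since it matched the gripped block.

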